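# Find the press spindle's pitch with the comb leaves

## Task

Find the thread pitch of the press spindle in the front place of the cradle: take the pitch-comb leaves from their tray one by one and, on the ledge, mesh each gently into the thread, feeling along for the grooves, until you have the one that goes fully home. Leave that leaf lying on the ledge fully meshed near the middle of the thread, with the other two lying flat in the tray, and leave the rest of the bench alone.

Things in the scene. Friction and masses are not known exactly. Their poses are not given: they have to be found in the camera images.
- bed (a point): point on the axis of the spindle in the cradle's front place (along the ledge, nearest the robot), at mid thread, 40 mm above the bench. x points from the ledge squarely to the spindle, y along it, z up. Steel, fixed, 44 mm over the thread's crests, threaded over 150 mm; grooves half as deep as the pitch. A leaf that fits goes in until its origin is at x = -22 mm, z = -3 mm here
- cradle: fixed wooden cradle carrying three spindles (spindle_p, _q, _r, in any order) side by side, the spares 60 and 120 mm behind the front one, tops 62 mm above the bench. The front spindle's pitch is 8, 10 or 12 mm, and where its grooves stand along y differs at each start. Origin on the bench below bed, same axes
- ledge (a point): middle of the cradle's flat wooden ledge in front of the front spindle, on its top face, 37 mm above the bench, 108 mm deep (x) and 166 mm long (y); axes as bed; bed lies 77.5 mm ahead in x. A leaf lying on it has its mid-thickness level with the spindle's axis. Teeth standing on the thread's crests stop a leaf 4 to 6 mm short of fully home
- tray: fixed wooden tray of the leaves: three bays in a row along its x, each 78 mm (x) by 98 mm (y) inside, middles at x = -86, 0 and +86 mm. Origin on the bench below the middle bay's middle. Bay floor 6 mm, walls (8 mm thick) 14 mm above the bench. Each leaf starts flat in its own bay, teeth towards the tray's +x
- leaf_a: a loose pitch-comb leaf, 0.2 kg: flat steel plate 6 mm thick, 72 mm long (y), 54 mm deep (x), teeth along its +x edge; on it an upright beech handle 16 mm thick (x), 46 mm long (y), 32 mm high, top 38 mm above the underside. Origin on the underside, mid length, at the root line of the teeth; they stick out 4 to 6 mm to +x; handle middle at x = -34 mm, back edge at x = -54 mm
- leaf_b: another leaf, its shape, origin and axes as leaf_a but for the spacing of the teeth. The three leaves have pitches of 8, 10 and 12 mm, teeth half as long as the pitch; one fits the front spindle, and neither name nor bay tells which
- leaf_c: the third leaf, shape, origin and axes as leaf_a but for the spacing of the teeth
- round_knife: bystander: round knife lying flat, crescent blade 140 mm wide, handle to its -x, 165 mm long
- maul: bystander: wooden maul standing on its head, 72 mm wide, 182 mm high, origin under it
- dye_jar: bystander: jar of dye, 60 mm wide, 75 mm high, origin under it
- spool: bystander: standing spool of thread, 48 mm wide, 60 mm high, origin under it
- old_nut: bystander: old flanged bronze nut standing on its flange, 80 mm wide, 45 mm high, origin under it
- wax_block: bystander: block of wax, 60 x 40 x 22 mm, origin under it
There are look-alikes about, which are no part of the job. Leave any blue, green or purple look-alike of the leaf_a alone.

How it is judged:
At the end, for the whole second after the job is handed in: One leaf lies flat on the ledge, square to the front spindle (within 0.06 rad), its teeth fully in the thread (root line within 1.6 mm of the crests) and its middle within 34 mm of the thread's middle; the other two lie flat in the tray; all at rest (((x of leaf_a in the frame of bed between -0.0236 and -0.018 m and y of leaf_a in the frame of bed between -0.034 and 0.034 m and z of leaf_a in the frame of bed between -0.006 and 0.002 m and angle between the x axis of leaf_a and the x axis of bed, either way round below 0.06 rad and angle between leaf_a's own z axis and vertical below 0.08 rad and x of leaf_b in the frame of tray between -0.135 and 0.135 m and y of leaf_b in the frame of tray between -0.055 and 0.055 m and z of leaf_b in the frame of tray between 0.003 and 0.009 m and angle between each of leaf_b, leaf_c's own z axis and vertical below 0.06 rad and x of leaf_c in the frame of tray between -0.135 and 0.135 m and y of leaf_c in the frame of tray between -0.055 and 0.055 m and z of leaf_c in the frame of tray between 0.003 and 0.009 m) or (x of leaf_b in the frame of bed between -0.0236 and -0.018 m and y of leaf_b in the frame of bed between -0.034 and 0.034 m and z of leaf_b in the frame of bed between -0.006 and 0.002 m and angle between the x axis of leaf_b and the x axis of bed, either way round below 0.06 rad and angle between leaf_b's own z axis and vertical below 0.08 rad and x of leaf_a in the frame of tray between -0.135 and 0.135 m and y of leaf_a in the frame of tray between -0.055 and 0.055 m and z of leaf_a in the frame of tray between 0.003 and 0.009 m and angle between each of leaf_a, leaf_c's own z axis and vertical below 0.06 rad and x of leaf_c in the frame of tray between -0.135 and 0.135 m and y of leaf_c in the frame of tray between -0.055 and 0.055 m and z of leaf_c in the frame of tray between 0.003 and 0.009 m) or (x of leaf_c in the frame of bed between -0.0236 and -0.018 m and y of leaf_c in the frame of bed between -0.034 and 0.034 m and z of leaf_c in the frame of bed between -0.006 and 0.002 m and angle between the x axis of leaf_c and the x axis of bed, either way round below 0.06 rad and angle between leaf_c's own z axis and vertical below 0.08 rad and x of leaf_a in the frame of tray between -0.135 and 0.135 m and y of leaf_a in the frame of tray between -0.055 and 0.055 m and z of leaf_a in the frame of tray between 0.003 and 0.009 m and angle between each of leaf_a, leaf_b's own z axis and vertical below 0.06 rad and x of leaf_b in the frame of tray between -0.135 and 0.135 m and y of leaf_b in the frame of tray between -0.055 and 0.055 m and z of leaf_b in the frame of tray between 0.003 and 0.009 m)) and linear speed of each of leaf_a, leaf_b, leaf_c below 0.01 m/s); the robot touches nothing.
It fails at once if a leaf is pressed against a spindle with more than 25 N (contact force between any of leaf_a, leaf_b, leaf_c and spindle_p above 25 N or contact force between any of leaf_a, leaf_b, leaf_c and spindle_q above 25 N or contact force between any of leaf_a, leaf_b, leaf_c and spindle_r above 25 N).
It fails at once if one of the other things on the bench is moved by more than 20 mm or tipped over (distance of any of round_knife, maul, dye_jar, spool, old_nut, wax_block from where it was at the start of the episode above 0.02 m or angle between any of maul, dye_jar, spool, old_nut's own z axis and vertical above 0.5 rad).
It also fails if it takes over 72 s, if anything falls off the work surface, if the arm or the gripper's body presses on something with over 40 N, if the wrist force passes 120 N, or if a joint passes its speed limit or range.

## Robot

A 6-joint arm with a two-finger parallel gripper is mounted at the origin on the work surface. World frame = base frame: x ahead of the robot, y to its left, z up, the work surface at z = 0. Lengths are in m, angles in rad, forces in N, time in s.
With the tool pointing down it reaches from about 0.325 to 0.875 m from the base axis. Payload 4.4 kg.
Tool frame: the origin (TCP) lies at the very end of the fingers, on their centre line; the grasp point (between the pads) lies 19 mm behind it; z points along the fingers, y is the line along which they close (so a half turn about z gives the same grasp; the last joint's range is limited). The gripper opens to 85 mm and grips with 20 to 120 N. Pads are 22 mm wide; open, the fingers measure 114 mm over their backs; the gripper's body (76 mm by 85 mm) begins 54 mm behind the grasp point. The pads swing forward as they close: fully open they stand 13 mm farther back than shut.
Start: joints at [0.965, 0.207, 1.542, -0, 1.393, -0.15], TCP at [0.253, 0.516, 0.231] pointing down, gripper open.
Joint ranges: [-2.73, 2.73], [-0.86, 2.22], [0.23, 2.46], [-1.11, 4.25], [0.08, 2.63], [-2.82, 2.82]. Speed limits (rad/s): [2.79, 2.79, 3.14, 3.14, 3.14, 3.14].

## Interface

Orientations are given as a rotation vector (axis times angle).
In Python, from station import * gives the robot as it stands.
- The arm moves only by the shell command python3 -m creep 'ROWS'. ROWS is JSON, a list of rows, each a list of 3 entries, a list of its own where there are three numbers: the shift along the tool's x, y, z normalised to -1 to 1, where 1 is 0.1 m, then the turn, a rotation vector about the tool's x, y, z normalised to -1 to 1, where 1 is 90 degrees, then the closure, from -1 (fully open) to 1 (shut). In form: [[[tx, ty, tz], [wx, wy, wz], hand], ...]. A call has 1 to 5 rows; each row is the pose to reach, as a shift and turn from the pose commanded when the call began, along the tool's axes at that moment; what a row does not reach only later rows make up. A row lasts 1/12 s, in which the tool goes at most 41.7 mm and 7.16 degrees, less where a joint would pass 70% of its speed; a pose out of reach is approached as far as the arm can. A call with a number of a shift or a turn outside -1 to 1 is refused whole. A call with a gripper value outside its range is refused whole. The fingers move at their own pace and stop on an object; the grip force is fixed at half the most. Time passes only in rows, so rows that repeat a pose let the fingers close. It gives the time, the measured TCP pose, the force, the opening and the grip force at its end, in the units of the state.
- state(): the state, without advancing time (a new reading comes with each control period).
- capture(name): name is "scene" or "top"; returns the picture (480x640x3 uint8, red, green, blue); there is no depth.
- camera_model(name): a dict with "K" (3x3 intrinsics, pixels), "view" (4x4, takes a point from world to camera coordinates). Camera axes: x right, y up, looking along -z (the intrinsics and any distortion apply to the point x, -y, -z); pixel columns grow to the right and rows downward; lengths in m; the calibration is good to about 2 mm. A picture is of the moment at which its call begins. camera_model takes no time and is no camera call.
- finish_job(): hands the job in; it is judged then, once.
The state is a dict: "time_s": time; "q": joint angles; "qd": joint speeds; "joint_efforts": joint torques, N m; "tcp_pos": TCP position; "tcp_rot": TCP orientation; "force": force on the tool from outside, world axes, zero at the start; "wrist_torque": the same for the moment, N m; "grip_width": opening from 0.0 (shut) to 1.0 (fully open); "finger_force": force on a finger pad.
Only numpy, scipy, OpenCV 4.12 (cv2) and the standard library are available. Lean on these libraries where they do the work, as an engineer would, in place of code of your own. Each camera call takes 0.05 s, during which the arm holds its last target. There are 200 camera calls.

## Working session

There is one attempt and no reset: what is moved stays moved. The work goes in short steps, Python scripts to look and compute and a shell command to move; the robot and the scene stay as the last step left them, time stands still between calls to the robot, and variables do not carry over. Pictures are saved under pics/ and viewed, at most 10 in all, crops included, and the job is handed in when it is done.

```bash
mkdir -p pics; ls; python3 - <<'E'
from station import *
import cv2,numpy as np
print(state())
for n in("scene","top"):
    m=camera_model(n);print(n,m)
    cv2.imwrite(f"pics/{n}0.png",capture(n)[:,:,::-1])
E
```

```text
pics
{'time_s': 0.0, 'q': array([ 9.64501349e-01,  2.07412212e-01,  1.54299425e+00, -1.63948698e-05,
        1.39350082e+00, -1.50494733e-01]), 'qd': array([ 0.00082985,  0.00179585, -0.00148238, -0.00195127,  0.00052838,
       -0.00088595]), 'joint_efforts': array([ 9.54447205e-04, -3.83040190e+01, -2.91594923e+01, -3.68935443e-04,
        1.03386148e-02,  1.29381331e-05]), 'tcp_pos': array([0.25266923, 0.51564727, 0.23011108]), 'tcp_rot': array([-0.70959303, -3.05954128,  0.00338707]), 'force': array([0.21188475, 0.4152794 , 0.21830416]), 'wrist_torque': array([-0.00691095,  0.03105447, -0.02619375]), 'finger_force': 0.0, 'grip_width': 1.001733669767214}
scene {'K': array([[437.67792671,   0.        , 325.27666065],
       [  0.        , 437.67792671, 238.22859206],
       [  0.        ,   0.        ,   1.        ]]), 'view': array([[-0.74914945,  0.66227767,  0.01278226,  0.36104275],
       [-0.40564806, -0.47394179,  0.78155539,  0.14699848],
       [ 0.52366473,  0.58031669,  0.62370489, -1.27137583],
       [ 0.        ,  0.        ,  0.        ,  1.        ]])}
top {'K': array([[486.76038672,   0.        , 316.78488813],
       [  0.        , 486.76038672, 241.98475821],
       [  0.        ,   0.        ,   1.        ]]), 'view': array([[-0.00330436, -0.99996799,  0.00728656, -0.00963633],
       [ 0.99067874, -0.0022812 ,  0.13619995, -0.48224924],
       [-0.13617897,  0.00766869,  0.99065457, -1.0702007 ],
       [ 0.        ,  0.        ,  0.        ,  1.        ]])}
```

View pics/scene0.png

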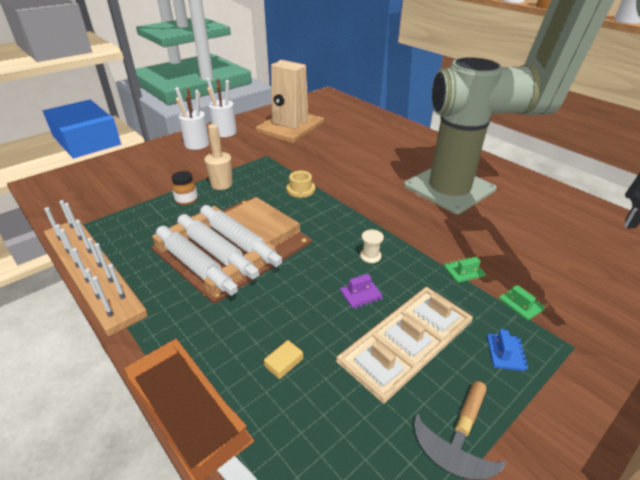

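View pics/top0.png

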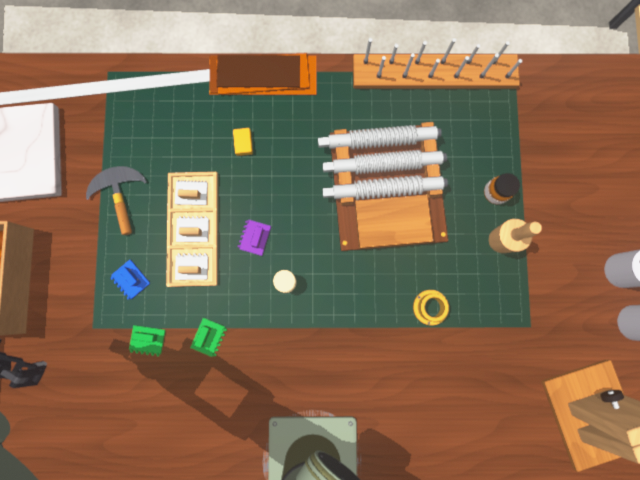

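Scene view: the cradle with three spindles is at about (225,250), the tray with three white leaves at about (405,340), and the coloured decoys are separate. Top view: the tray is centred near (191,229), the cradle near (390,190) with its ledge at (395,220), and the front spindle runs from (333,190) to (437,184). Next I'll enlarge the tray and the spindle.

```bash
python3 - <<'E'
import cv2,numpy as np
t=cv2.imread("pics/top0.png")
a=cv2.resize(t[165:292,160:224],None,fx=4.6,fy=4.6,interpolation=cv2.INTER_CUBIC)
b=cv2.resize(t[165:255,320:455],None,fx=3.7,fy=3.7,interpolation=cv2.INTER_CUBIC)
c=np.zeros((595,800,3),np.uint8);c[:a.shape[0],:a.shape[1]]=a;c[:b.shape[0],300:300+b.shape[1]]=b
cv2.imwrite("pics/crop1.png",c)
E
```

```text
(no output)
```

View pics/crop1.png

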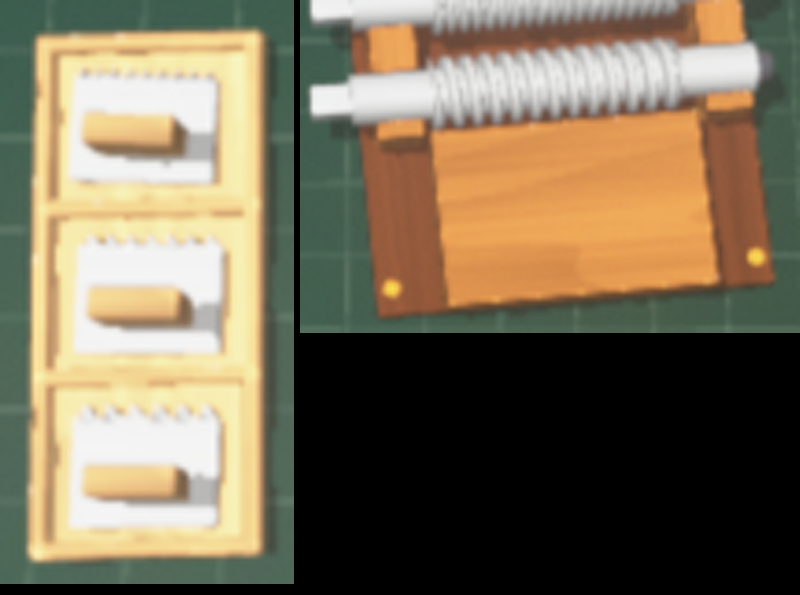

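Crop: the teeth point up (world +x) on all three leaves; the top bay's leaf has the finest teeth. The thread is coarse. Ledge corners in the crop are (436,130), (702,110), (718,285), (446,305), and the tray's outer corners are (38,33), (262,33), (262,555), (30,555).

```bash
cat > h.py <<'E'
from station import *
import cv2,numpy as np
def ray(n,u,v):
    m=camera_model(n);K=m["K"];V=m["view"];R=V[:3,:3];t=V[:3,3]
    d=np.linalg.inv(K)@[u,v,1];d=d*[1,-1,-1]
    return -R.T@t,R.T@d
def onz(n,u,v,z):
    o,d=ray(n,u,v);return o+d*(z-o[2])/d[2]
def proj(n,P):
    m=camera_model(n);c=np.asarray(P)@m["view"][:3,:3].T+m["view"][:3,3]
    q=(c*[1,-1,-1])@m["K"].T;return q[...,:2]/q[...,2:]
def tri(ps): # [(cam,u,v)]
    A=0;b=0
    for n,u,v in ps:
        o,d=ray(n,u,v);d/=np.linalg.norm(d);M=np.eye(3)-np.outer(d,d);A=A+M;b=b+M@o
    return np.linalg.solve(A,b)
E
python3 - <<'E'
from h import *
np.set_printoptions(precision=4,suppress=True)
L=[onz("top",(x-300)/3.7+320-.4,y/3.7+165-.4,.037) for x,y in[(436,130),(702,110),(718,285),(446,305)]]
L=np.array(L);print("ledge",L,L.mean(0),[np.linalg.norm(L[i]-L[i-1]) for i in range(4)])
e=L[1]-L[0]+L[2]-L[3];print("y axis ang (to -y)",np.arctan2(e[1],e[0]), "x ang",np.arctan2(*((L[0]+L[1]-L[2]-L[3])[[1,0]])))
T=np.array([onz("top",x/4.6+160-.4,y/4.6+165-.4,.014) for x,y in[(38,33),(262,33),(262,555),(30,555)]])
print("tray",T,T.mean(0),[np.linalg.norm(T[i]-T[i-1]) for i in range(4)])
H=[]
for hx,hy in [(130,132),(137,305),(131,483)]:
    H.append(onz("top",hx/4.6+160-.4,hy/4.6+165-.4,.044))
print("handles",np.array(H))
# heights from two views: ledge near corners, and tray corners (scene)
P=[onz("top",0,0,0)]
print("proj scene ledge",proj("scene",L),"tray",proj("scene",T),"handles",proj("scene",np.array(H)))
E
```

```text
ledge [[ 0.579  -0.1018  0.037 ]
 [ 0.5914 -0.2669  0.037 ]
 [ 0.4819 -0.2729  0.037 ]
 [ 0.47   -0.1063  0.037 ]] [ 0.5306 -0.187   0.037 ] [np.float64(0.1091316726271558), np.float64(0.16559650833428188), np.float64(0.1096618874145118), np.float64(0.167042779544309)]
y axis ang (to -y) -1.4976187707654383 x ang 0.04824800219554462
tray [[0.652  0.3379 0.014 ]
 [0.6519 0.2238 0.014 ]
 [0.386  0.2172 0.014 ]
 [0.3864 0.3317 0.014 ]] [0.5191 0.2776 0.014 ] [np.float64(0.2657089652134794), np.float64(0.11412575719260083), np.float64(0.2659172761072879), np.float64(0.11446952896138268)]
handles [[0.593  0.2815 0.044 ]
 [0.5065 0.2752 0.044 ]
 [0.4194 0.2753 0.044 ]]
proj scene ledge [[264.4105 242.8986]
 [221.8954 213.2037]
 [256.9345 196.5999]
 [300.1971 223.5562]] tray [[383.5533 399.1853]
 [336.9304 355.7587]
 [426.3872 285.8059]
 [472.2519 316.8867]] handles [[384.2619 347.6646]
 [413.1537 320.8018]
 [441.573  298.5912]]
```

```bash
python3 - <<'E'
import cv2,numpy as np
t=cv2.imread("pics/scene0.png")
a=cv2.resize(t[280:400,330:480],None,fx=3.3,fy=3.3,interpolation=cv2.INTER_CUBIC)
b=cv2.resize(t[190:300,150:320],None,fx=1.8,fy=1.8,interpolation=cv2.INTER_CUBIC)
c=np.zeros((600,800,3),np.uint8);c[:a.shape[0],:a.shape[1]]=a;c[:b.shape[0],494:494+b.shape[1]]=b[:,:306]
cv2.imwrite("pics/crop2.png",c)
E
```

```text
(no output)
```

View pics/crop2.png

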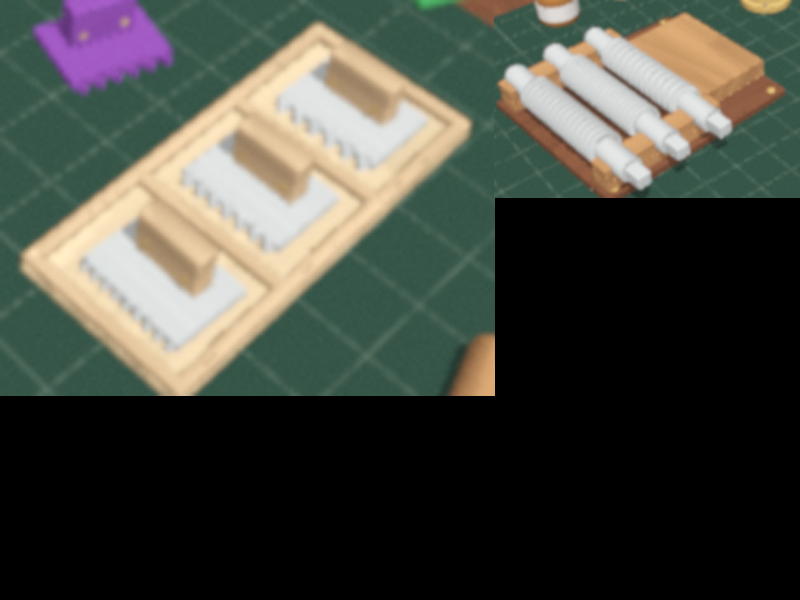

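```bash
python3 - <<'E'
from h import *
np.set_printoptions(precision=4,suppress=True)
for s,(tx,ty),h in[((175,225),(130,132),'0'),((272,143),(137,305),'1'),((364,74),(131,483),'2')]:
    print(tri([("scene",s[0]/3.3+330,s[1]/3.3+280),("top",tx/4.6+159.6,ty/4.6+164.6)]))
print("ledge corner",tri([("scene",298.9,227.2),("top",146/3.7+319.6,305/3.7+164.6)]),tri([("scene",255.5,197.8),("top",418/3.7+319.6,285/3.7+164.6)]))
print("tray corner",tri([("scene",330+22/3.3,280+262/3.3),("top",262/4.6+159.6,33/4.6+164.6)]),tri([("scene",330+470/3.3,280+127/3.3),("top",30/4.6+159.6,555/4.6+164.6)]))
g=cv2.cvtColor(cv2.imread("pics/top0.png"),6).astype(np.float32)
def samp(P):
    q=proj("top",P).astype(np.float32);return cv2.remap(g,q[None,:,0],q[None,:,1],cv2.INTER_CUBIC)[0]
pp=np.arange(6,15,.1)
def spec(lines,ys):
    S=0
    w=np.hanning(len(ys))
    for l in lines:
        l=l-np.polyval(np.polyfit(ys,l,3),ys)
        S=S+np.abs(np.exp(-2j*np.pi*np.outer(1/pp*1e3,ys))@(l*w))**2
    return S
def show(S):
    return ' '.join(f"{p:.1f}:{v:.2f}" for p,v in list(zip(pp,S/S.max()))[::5]), "max",pp[S.argmax()]
c=np.array([.5306,-.187])
for a in(.06,.07,.075):
    ex=np.array([np.cos(a),np.sin(a)]);ey=np.array([-ex[1],ex[0]]);b=c+.0775*ex
    ys=np.arange(-.07,.07,.0005)
    for r,zs in(((-.025,-.022,-.0195),.04),((-.012,-.006,0),.06)):
        print(a,r,show(spec([samp(np.c_[b+x*ex+ys[:,None]*ey,np.full(len(ys),zs)]) for x in r],ys)))
for hx,hy in[(.593,.2815),(.5065,.2752),(.4194,.2753)]:
    ys=np.arange(-.036,.036,.0005)
    print("leaf",hx,show(spec([samp(np.c_[np.full(len(ys),hx+.034+x),hy+ys,np.full(len(ys),.012)]) for x in(.0,.0015,.003,.0045)],ys)))
E
```

```text
[0.5939 0.281  0.0427]
[0.5077 0.2762 0.0385]
[0.4208 0.2767 0.035 ]
ledge corner [ 0.472  -0.108   0.0258] [ 0.4836 -0.2751  0.0325]
tray corner [0.6539 0.2253 0.0067] [0.3865 0.3329 0.0104]
0.06 (-0.025, -0.022, -0.0195) ('6.0:0.00 6.5:0.00 7.0:0.00 7.5:0.00 8.0:0.00 8.5:0.00 9.0:0.00 9.5:0.00 10.0:0.01 10.5:0.03 11.0:0.26 11.5:0.75 12.0:1.00 12.5:0.75 13.0:0.34 13.5:0.10 14.0:0.01 14.5:0.00', 'max', np.float64(11.999999999999979))
0.06 (-0.012, -0.006, 0) ('6.0:0.78 6.5:0.01 7.0:0.02 7.5:0.01 8.0:0.01 8.5:0.03 9.0:0.06 9.5:0.05 10.0:0.01 10.5:0.01 11.0:0.19 11.5:0.66 12.0:1.00 12.5:0.80 13.0:0.37 13.5:0.11 14.0:0.04 14.5:0.03', 'max', np.float64(12.099999999999978))
0.07 (-0.025, -0.022, -0.0195) ('6.0:0.00 6.5:0.00 7.0:0.00 7.5:0.00 8.0:0.00 8.5:0.00 9.0:0.00 9.5:0.00 10.0:0.01 10.5:0.03 11.0:0.24 11.5:0.74 12.0:1.00 12.5:0.75 13.0:0.34 13.5:0.09 14.0:0.01 14.5:0.00', 'max', np.float64(11.999999999999979))
0.07 (-0.012, -0.006, 0) ('6.0:0.79 6.5:0.01 7.0:0.02 7.5:0.01 8.0:0.01 8.5:0.03 9.0:0.05 9.5:0.06 10.0:0.02 10.5:0.02 11.0:0.17 11.5:0.64 12.0:0.99 12.5:0.81 13.0:0.38 13.5:0.
[... 529 characters left out ...]
4(12.099999999999978))
leaf 0.593 ('6.0:0.01 6.5:0.01 7.0:0.06 7.5:0.52 8.0:0.98 8.5:0.83 9.0:0.41 9.5:0.12 10.0:0.01 10.5:0.00 11.0:0.02 11.5:0.03 12.0:0.03 12.5:0.03 13.0:0.03 13.5:0.02 14.0:0.02 14.5:0.02', 'max', np.float64(8.099999999999993))
leaf 0.5065 ('6.0:0.01 6.5:0.01 7.0:0.01 7.5:0.03 8.0:0.04 8.5:0.02 9.0:0.35 9.5:0.85 10.0:0.99 10.5:0.74 11.0:0.39 11.5:0.15 12.0:0.04 12.5:0.03 13.0:0.08 13.5:0.15 14.0:0.23 14.5:0.31', 'max', np.float64(9.899999999999986))
leaf 0.4194 ('6.0:0.09 6.5:0.00 7.0:0.00 7.5:0.01 8.0:0.04 8.5:0.05 9.0:0.04 9.5:0.03 10.0:0.12 10.5:0.35 11.0:0.66 11.5:0.91 12.0:1.00 12.5:0.94 13.0:0.78 13.5:0.60 14.0:0.44 14.5:0.32', 'max', np.float64(11.999999999999979))
```

Spectra give 12 mm for the front thread (both bands of it), and 8.1, 9.9 and 12.0 mm for the leaves. The leaf nearest the robot, at (0.42, 0.276), should therefore fit; I'll try it first and check it by feel. Measured heights agree with the text to within about 1 cm.

```bash
cat > go.py <<'E'
# go.py x y z yaw : shift/turn in move units from the present pose to TCP target (tool down, tool y at yaw)
import sys
from h import *
from scipy.spatial.transform import Rotation as Ro
x,y,z,a=map(float,sys.argv[1:5]);s=state();R=Ro.from_rotvec(s["tcp_rot"])
ty=np.array([np.cos(a),np.sin(a),0]);tz=np.array([0,0,-1.]);tx=np.cross(ty,tz)
T=Ro.from_matrix(np.c_[tx,ty,tz])
print("t",round(s["time_s"],2),"pos",s["tcp_pos"].round(4),"yaw",np.arctan2(*R.as_matrix()[[1,0],1]).round(4),"F",s["force"].round(2),"grip",round(float(s["grip_width"]),3),"q6",s["q"][5].round(2))
print("shift",(R.inv().apply(np.array([x,y,z])-s["tcp_pos"])/.1).round(3),"turn",((R.inv()*T).as_rotvec()/(np.pi/2)).round(3))
E
python3 go.py .4195 .276 .12 .024
```

```text
t 0.1 pos [0.2527 0.5157 0.2302] yaw 1.115 F [-0.32 -0.31 -1.02] grip 1.001 q6 -0.15
shift [-2.553 -1.416  1.104] turn [-0.001  0.001  0.695]
```

```bash
python3 -m creep '[[[-0.3,-0.15,0],[0,0,0.08],-1],[[-0.6,-0.3,0.1],[0,0,0.155],-0.5],[[-0.9,-0.5,0.2],[0,0,0.23],-0.1],[[-1,-0.55,0.3],[0,0,0.31],-0.1],[[-1,-0.55,0.3],[0,0,0.39],-0.1]]'; python3 go.py .4195 .276 .12 .024
```

```text
time_s: 0.52
tcp_pos: [0.3189, 0.4191, 0.1983]
tcp_rot: [-1.611, -2.697, 0.009]
force: [-0.4, -0.3, -0.3]
grip_width: 0.547
finger_force: 0.0
t 0.52 pos [0.3189 0.4191 0.1983] yaw 0.4938 F [-0.42 -0.28 -0.31] grip 0.547 q6 0.26
shift [-1.735  0.212  0.787] turn [-0.003  0.002  0.299]
```

```bash
python3 -m creep '[[[-0.35,0.05,0.2],[0,0,0.08],-0.1],[[-0.7,0.1,0.4],[0,0,0.155],-0.1],[[-1,0.15,0.5],[0,0,0.23],-0.1],[[-1,0.15,0.5],[0,0,0.3],-0.1],[[-1,0.15,0.5],[0,0,0.3],-0.1]]'; python3 go.py .4195 .276 .12 .024
```

```text
time_s: 0.93
tcp_pos: [0.38, 0.3406, 0.1497]
tcp_rot: [-2.19, -2.251, 0.005]
force: [-0.2, 0.4, -0.0]
grip_width: 0.547
finger_force: 0.0
t 0.93 pos [0.38   0.3406 0.1497] yaw 0.0274 F [-0.15  0.41 -0.05] grip 0.547 q6 0.53
shift [-0.656  0.378  0.297] turn [-0.002  0.001  0.002]
```

```bash
python3 - <<'E'
from h import *
cv2.imwrite("pics/t2.png",capture("top")[:,:,::-1])
E
ls
```

```text
go.py
h.py
pics
```

```bash
python3 -m creep '[[[-0.35,0.2,0.15],[0,0,0],-0.1],[[-0.656,0.378,0.4],[0,0,0],-0.1],[[-0.656,0.378,0.7],[0,0,0],-0.1],[[-0.656,0.378,0.77],[0,0,0],-0.1],[[-0.656,0.378,0.77],[0,0,0],-0.1]]'; python3 go.py .4195 .276 .018 .024
python3 - <<'E'
from h import *
a=capture("top")[200:310,130:260,::-1];b=capture("scene")[230:360,380:500,::-1]
cv2.imwrite("pics/t3.png",np.hstack([cv2.resize(a,(400,338),interpolation=2),cv2.resize(b,(312,338),interpolation=2)]))
E
```

```text
time_s: 1.4
tcp_pos: [0.4173, 0.2778, 0.072]
tcp_rot: [-2.181, -2.257, 0.009]
force: [-0.2, -1.0, -0.7]
grip_width: 0.552
finger_force: 0.0
t 1.4 pos [0.4173 0.2778 0.072 ] yaw 0.0345 F [-0.19 -0.96 -0.74] grip 0.552 q6 0.38
shift [-0.017  0.025  0.54 ] turn [-0.004  0.001  0.007]
```

View pics/t3.png

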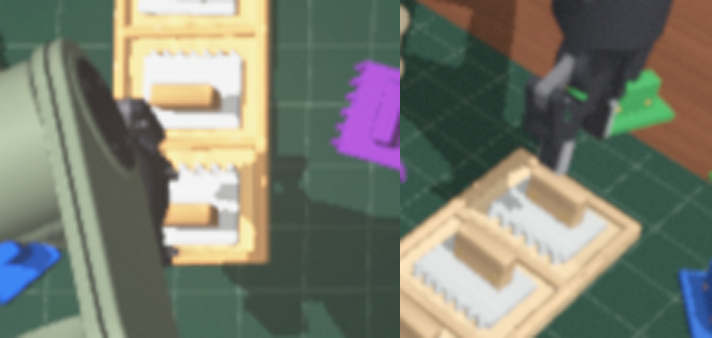

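The fingers straddle the leaf's handle line in the near bay, so I'll go down and grip.

```bash
python3 -m creep '[[[-0.01,0.02,0.2],[0,0,0],-0.1],[[-0.01,0.02,0.4],[0,0,0],-0.1],[[-0.01,0.02,0.53],[0,0,0],-0.1],[[-0.01,0.02,0.53],[0,0,0],-0.1],[[-0.01,0.02,0.53],[0,0,0],-0.1]]'; python3 go.py .4195 .276 .018 .024
```

```text
time_s: 1.92
tcp_pos: [0.4224, 0.2786, 0.0225]
tcp_rot: [2.182, 2.259, 0.002]
force: [-0.8, -0.1, 1.1]
grip_width: 0.55
finger_force: 0.0
t 1.92 pos [0.4224 0.2786 0.0225] yaw 0.0348 F [-0.77 -0.11  1.15] grip 0.55 q6 0.38
shift [-0.025 -0.03   0.045] turn [ 0.001 -0.     0.007]
```

```bash
python3 -m creep '[[[0,0,0.01],[0,0,0],0.5],[[0,0,0.01],[0,0,0],1],[[0,0,0.01],[0,0,0],1],[[0,0,0.01],[0,0,0],1],[[0,0,0.01],[0,0,0],1]]'; python3 go.py .42 .276 .10 .05
```

```text
time_s: 2.33
tcp_pos: [0.4233, 0.2782, 0.022]
tcp_rot: [2.185, 2.257, 0.005]
force: [-1.1, 1.0, 6.1]
grip_width: 0.176
finger_force: 60.9
t 2.33 pos [0.4233 0.2782 0.022 ] yaw 0.0325 F [-1.12  1.01  6.06] grip 0.176 q6 0.38
shift [-0.02  -0.032 -0.78 ] turn [ 0.002 -0.001 -0.011]
```

```bash
python3 -m creep '[[[0,0,-0.2],[0,0,0],1],[[0,0,-0.5],[0,0,0],1],[[0,0,-0.9],[0,0,0],1],[[0,0,-0.9],[0,0,0],1],[[0,0,-0.9],[0,0,0],1]]'; python3 go.py .48 -.187 .11 .07
python3 - <<'E'
from h import *
cv2.imwrite("pics/t4.png",np.hstack([cv2.resize(capture("top")[190:300,130:260,::-1],(400,338),interpolation=2),cv2.resize(capture("scene")[200:360,370:500,::-1],(275,338),interpolation=2)]))
E
```

```text
time_s: 2.75
tcp_pos: [0.4244, 0.2782, 0.1132]
tcp_rot: [2.183, 2.255, 0.01]
force: [-0.9, 0.9, -2.9]
grip_width: 0.177
finger_force: 59.9
t 2.75 pos [0.4244 0.2782 0.1132] yaw 0.0325 F [-0.94  0.9  -2.9 ] grip 0.177 q6 0.38
shift [-4.668  0.404  0.023] turn [ 0.004 -0.002 -0.024]
```

View pics/t4.png

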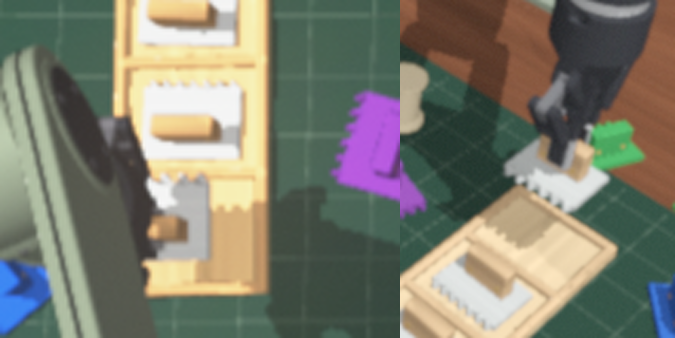

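The leaf is held level, teeth ahead, with the bay below empty. Now I'll carry it to the ledge.

```bash
python3 -m creep '[[[-0.3,0.02,0],[0,0,-0.01],1],[[-0.6,0.04,0],[0,0,-0.02],1],[[-0.9,0.06,0],[0,0,-0.025],1],[[-1,0.08,0],[0,0,-0.025],1],[[-1,0.1,0],[0,0,-0.025],1]]'
python3 -m creep '[[[-0.3,0.02,0],[0,0,0],1],[[-0.6,0.04,0],[0,0,0],1],[[-0.9,0.06,0],[0,0,0],1],[[-1,0.08,0],[0,0,0],1],[[-1,0.1,0],[0,0,0],1]]'
python3 -m creep '[[[-0.3,0.02,0],[0,0,0],1],[[-0.6,0.04,0],[0,0,0],1],[[-0.9,0.06,0],[0,0,0],1],[[-1,0.08,0],[0,0,0],1],[[-1,0.1,0],[0,0,0],1]]' >/dev/null
python3 go.py .53 -.185 .11 .075
```

```text
time_s: 3.27
tcp_pos: [0.4335, 0.1754, 0.1081]
tcp_rot: [-2.143, -2.294, 0.007]
force: [-0.8, 0.0, -2.6]
grip_width: 0.17
finger_force: 59.7
time_s: 3.68
tcp_pos: [0.4523, 0.0776, 0.1094]
tcp_rot: [-2.143, -2.295, 0.002]
force: [0.1, 0.0, -2.5]
grip_width: 0.173
finger_force: 59.7
t 4.1 pos [ 0.4702 -0.0209  0.1099] yaw 0.0693 F [ 0.31 -0.43 -2.17] grip 0.171 q6 -0.3
shift [-1.678  0.483 -0.002] turn [-0.    -0.    -0.004]
```

```bash
python3 -m creep '[[[-0.3,0.02,0],[0,0,0],1],[[-0.6,0.04,0],[0,0,0],1],[[-0.9,0.06,0],[0,0,0],1],[[-1,0.15,0],[0,0,-0.004],1],[[-1,0.25,0],[0,0,-0.004],1]]' >/dev/null
python3 -m creep '[[[-0.3,0.05,0],[0,0,0],1],[[-0.55,0.1,0],[0,0,0],1],[[-0.67,0.2,0],[0,0,0],1],[[-0.67,0.2,0.1],[0,0,0],1],[[-0.67,0.2,0.25],[0,0,0],1]]' >/dev/null
python3 go.py .53 -.185 .056 .075
python3 - <<'E'
from h import *
cv2.imwrite("pics/t5.png",np.hstack([cv2.resize(capture("top")[160:260,310:460,::-1],(480,320),interpolation=2),cv2.resize(capture("scene")[170:300,150:320,::-1],(418,320),interpolation=2)[:,100:]]))
E
```

```text
t 4.93 pos [ 0.5292 -0.1822  0.0859] yaw 0.0787 F [ 0.53 -0.07 -2.17] grip 0.173 q6 -0.57
shift [-0.028  0.004  0.299] turn [0.002 0.    0.002]
```

View pics/t5.png

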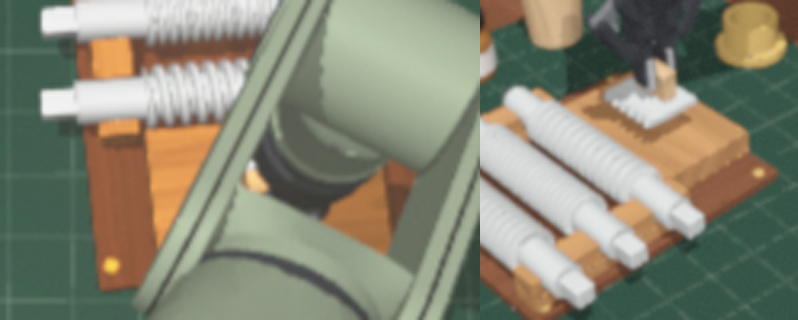

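The leaf hangs over the ledge, teeth facing the front spindle. I'll lower it, watching the force.

```bash
python3 -m creep '[[[-0.02,0,0.1],[0,0,0],1],[[-0.02,0,0.2],[0,0,0],1],[[-0.02,0,0.28],[0,0,0],1],[[-0.02,0,0.28],[0,0,0],1],[[-0.02,0,0.28],[0,0,0],1]]'
python3 -m creep '[[[0,0,0.01],[0,0,0],1],[[0,0,0.02],[0,0,0],1],[[0,0,0.02],[0,0,0],1]]'; python3 go.py .53 -.185 .053 .075
```

```text
time_s: 5.45
tcp_pos: [0.5263, -0.185, 0.0565]
tcp_rot: [-2.132, -2.305, 0.001]
force: [0.0, -0.8, -1.9]
grip_width: 0.173
finger_force: 59.7
time_s: 5.7
tcp_pos: [0.5273, -0.1858, 0.0557]
tcp_rot: [2.133, 2.305, 0.0]
force: [0.3, -0.0, -1.9]
grip_width: 0.172
finger_force: 59.7
t 5.7 pos [ 0.5273 -0.1858  0.0557] yaw 0.0778 F [ 0.26 -0.03 -1.86] grip 0.172 q6 -0.57
shift [0.006 0.027 0.027] turn [0.001 0.    0.002]
```

```bash
for i in 1; do python3 -m creep '[[[0,0,0.01],[0,0,0],1],[[0,0,0.01],[0,0,0],1]]'; done
python3 -m creep '[[[0,0,0.01],[0,0,0],1],[[0,0,0.01],[0,0,0],1]]'
python3 -m creep '[[[0,0,0.01],[0,0,0],1],[[0,0,0.01],[0,0,0],1]]'
```

```text
time_s: 5.87
tcp_pos: [0.5271, -0.1857, 0.0545]
tcp_rot: [2.133, 2.306, 0.0]
force: [1.0, 0.3, -1.9]
grip_width: 0.173
finger_force: 59.7
time_s: 6.03
tcp_pos: [0.5269, -0.1856, 0.0532]
tcp_rot: [-2.133, -2.306, 0.0]
force: [0.6, -0.3, -1.9]
grip_width: 0.172
finger_force: 59.7
time_s: 6.2
tcp_pos: [0.527, -0.1856, 0.0531]
tcp_rot: [-2.133, -2.306, 0.0]
force: [-2.7, 0.5, 4.3]
grip_width: 0.173
finger_force: 60.5
```

```bash
python3 -m creep '[[[0,0.04,-0.006],[0,0,0],1],[[0,0.08,-0.006],[0,0,0],1],[[0,0.12,-0.006],[0,0,0],1],[[0,0.12,-0.006],[0,0,0],1]]'
python3 -m creep '[[[0,0.01,0],[0,0,0],1],[[0,0.02,0],[0,0,0],1],[[0,0.02,0],[0,0,0],1]]' | grep -E "pos|^force"
python3 -m creep '[[[0,0.01,0],[0,0,0],1],[[0,0.02,0],[0,0,0],1],[[0,0.02,0],[0,0,0],1]]' | grep -E "pos|^force"
```

```text
time_s: 6.53
tcp_pos: [0.5404, -0.1849, 0.0531]
tcp_rot: [2.132, 2.305, 0.001]
force: [0.4, -0.8, -0.2]
grip_width: 0.172
finger_force: 60.1
tcp_pos: [0.5409, -0.1847, 0.0531]
force: [-2.8, -1.1, 2.6]
tcp_pos: [0.5429, -0.1844, 0.0531]
force: [-3.1, -1.3, 4.7]
```

```bash
python3 -m creep '[[[0,0.01,-0.005],[0,0,0],1],[[0,0.01,-0.005],[0,0,0],1]]' | grep -E "pos|^force"
python3 -m creep '[[[0,0.01,0],[0,0,0],1],[[0,0.01,0],[0,0,0],1]]' | grep -E "pos|^force"
python3 -m creep '[[[0,0.01,0],[0,0,0],1],[[0,0.01,0],[0,0,0],1]]' | grep -E "pos|^force"
```

```text
tcp_pos: [0.5445, -0.1839, 0.0531]
force: [-0.3, -0.4, -0.0]
tcp_pos: [0.5451, -0.1839, 0.0531]
force: [-1.3, 0.4, -0.4]
tcp_pos: [0.5462, -0.1839, 0.0531]
force: [0.5, 0.3, -0.9]
```

```bash
python3 -m creep '[[[0,0.01,0],[0,0,0],1],[[0,0.01,0],[0,0,0],1]]' | grep -E "pos|^force"
python3 -m creep '[[[0,0.008,0],[0,0,0],1],[[0,0.008,0],[0,0,0],1]]' | grep -E "pos|^force"
```

```text
tcp_pos: [0.5465, -0.1839, 0.0531]
force: [-2.6, -0.8, -0.4]
tcp_pos: [0.5466, -0.1839, 0.0532]
force: [-4.7, -1.3, 2.0]
```

```bash
python3 -m creep '[[[0,0.007,0],[0,0,0],1],[[0,0.007,0],[0,0,0],1]]' | grep -E "pos|^force"
```

```text
tcp_pos: [0.5467, -0.1839, 0.0532]
force: [-6.5, -0.7, 4.6]
```

The teeth stand on the crests at x = 0.5466, as predicted for 6 mm short. Keeping light pressure on, I'll feel along y.

```bash
python3 -m creep '[[[-0.007,-0.005,-0.006],[0,0,0],1],[[-0.015,-0.005,-0.006],[0,0,0],1],[[-0.015,-0.005,-0.006],[0,0,0],1]]' | grep -E "pos|^force"
python3 -m creep '[[[-0.008,0,0],[0,0,0],1],[[-0.015,0,0],[0,0,0],1],[[-0.015,0,0],[0,0,0],1]]' | grep -E "pos|^force"
```

```text
tcp_pos: [0.5467, -0.1842, 0.0532]
force: [-3.8, 2.3, 0.8]
tcp_pos: [0.5468, -0.1851, 0.0533]
force: [-5.0, 3.8, 2.2]
```

```bash
python3 -m creep '[[[-0.008,0,0],[0,0,0],1],[[-0.015,0,0],[0,0,0],1],[[-0.015,0,0],[0,0,0],1]]' | grep -E "pos|^force"
```

```text
tcp_pos: [0.5471, -0.1867, 0.0533]
force: [-3.8, 3.9, 0.6]
```

```bash
python3 -m creep '[[[-0.008,0,0],[0,0,0],1],[[-0.015,0,0],[0,0,0],1],[[-0.015,0,0],[0,0,0],1]]' | grep -E "pos|^force"
python3 -m creep '[[[-0.008,0,0],[0,0,0],1],[[-0.015,0,0],[0,0,0],1],[[-0.015,0,0],[0,0,0],1]]' | grep -E "pos|^force"
```

```text
tcp_pos: [0.5494, -0.1902, 0.054]
force: [0.3, -0.2, -1.7]
tcp_pos: [0.549, -0.191, 0.054]
force: [-0.4, 3.2, -1.8]
```

It dropped into a groove, with x jumping 2.4 mm and the side force vanishing. Easing y back and pressing in.

```bash
python3 -m creep '[[[0.008,0.005,0.003],[0,0,0],1],[[0.008,0.01,0.005],[0,0,0],1],[[0.008,0.01,0.005],[0,0,0],1]]' | grep -E "pos|^force"
python3 -m creep '[[[0,0.01,0],[0,0,0],1],[[0,0.01,0],[0,0,0],1]]' | grep -E "pos|^force"
python3 -m creep '[[[0,0.01,0],[0,0,0],1],[[0,0.01,0],[0,0,0],1]]' | grep -E "pos|^force"
```

```text
tcp_pos: [0.5494, -0.1907, 0.0534]
force: [-1.1, 1.0, -0.8]
tcp_pos: [0.5501, -0.1905, 0.0532]
force: [-1.0, 0.4, -1.7]
tcp_pos: [0.551, -0.1902, 0.0532]
force: [-2.5, 1.5, -1.8]
```

```bash
python3 -m creep '[[[0.004,0.01,0],[0,0,0],1],[[0.004,0.01,0],[0,0,0],1]]' | grep -E "pos|^force"
python3 -m creep '[[[0.002,0.01,0],[0,0,0],1],[[0.002,0.01,0],[0,0,0],1]]' | grep -E "pos|^force"
```

```text
tcp_pos: [0.5523, -0.1897, 0.0533]
force: [0.0, 1.3, -2.4]
tcp_pos: [0.5531, -0.1895, 0.0533]
force: [-1.3, 1.5, -2.0]
```

```bash
python3 -m creep '[[[0,0.008,0],[0,0,0],1],[[0,0.008,0],[0,0,0],1]]' | grep -E "pos|^force"
python3 go.py .55 -.19 .053 .075
```

```text
tcp_pos: [0.5532, -0.1895, 0.0533]
force: [-5.0, 0.2, -0.6]
t 10.37 pos [ 0.5532 -0.1895  0.0533] yaw 0.0785 F [-4.98  0.17 -0.63] grip 0.173 q6 -0.56
shift [-0.002 -0.032  0.003] turn [-0.002 -0.     0.002]
```

Home at x = 0.5532, 6.5 mm past the crest stop, so the leaf is meshed to full tooth depth. One more firm check, then I'll relax and release narrowly, since the spindle is close to the fingers.

```bash
python3 -m creep '[[[0,0.01,0],[0,0,0],1],[[0,0.01,0],[0,0,0],1]]' | grep -E "pos|^force"
python3 -m creep '[[[0,-0.01,0.005],[0,0,0],1],[[0,-0.01,0.01],[0,0,0],1],[[0,-0.01,0.01],[0,0,0],1]]' | grep -E "pos|^force"
python3 -m creep '[[[0,0,0],[0,0,0],0.6],[[0,0,0],[0,0,0],0.4],[[0,0,0],[0,0,0],0.4],[[0,0,0],[0,0,0],0.4],[[0,0,0],[0,0,0],0.4]]'
```

```text
tcp_pos: [0.5533, -0.1896, 0.0533]
force: [-7.8, -0.1, 1.5]
tcp_pos: [0.5532, -0.1896, 0.0531]
force: [-7.0, 2.0, 4.7]
time_s: 11.2
tcp_pos: [0.5553, -0.1901, 0.0531]
tcp_rot: [2.132, 2.304, 0.001]
force: [0.4, -0.4, 0.1]
grip_width: 0.291
finger_force: 0.0
```

```bash
python3 -m creep '[[[0,-0.02,-0.15],[0,0,0],0.4],[[0,-0.02,-0.4],[0,0,0],0.4],[[0,-0.02,-0.8],[0,0,0],0.4],[[0,-0.02,-1],[0,0,0],0.4],[[0,-0.02,-1],[0,0,0],0.4]]' | grep -E "time|pos|^force"
python3 -m creep '[[[0.3,-0.2,0],[0,0,0],0.4],[[0.6,-0.4,0],[0,0,0],0.4],[[0.9,-0.6,0],[0,0,0],0.4],[[1,-0.8,0],[0,0,0],0.4],[[1,-1,0],[0,0,0],0.4]]' | grep pos
python3 -m creep '[[[0.3,0,0],[0,0,0],0.4],[[0.6,0,0],[0,0,0],0.4],[[0.9,0,0],[0,0,0],0.4],[[1,0,0],[0,0,0],0.4],[[1,0,0],[0,0,0],0.4]]' | grep pos
python3 - <<'E'
from h import *
t=capture("top")[:,:,::-1];s=capture("scene")[:,:,::-1]
cv2.imwrite("pics/top6.png",t);cv2.imwrite("pics/scene6.png",s)
cv2.imwrite("pics/t6.png",np.vstack([np.hstack([cv2.resize(t[165:255,330:450],(480,360),interpolation=2),cv2.resize(s[190:300,200:310],(320,360)[::1],interpolation=2)]),cv2.resize(t[150:300,80:530],(800,240))]))
E
```

```text
time_s: 11.62
tcp_pos: [0.5568, -0.1919, 0.1595]
force: [0.5, -0.0, 0.5]
tcp_pos: [0.443, -0.0952, 0.1514]
tcp_pos: [0.4363, 0.0037, 0.152]
```

View pics/t6.png

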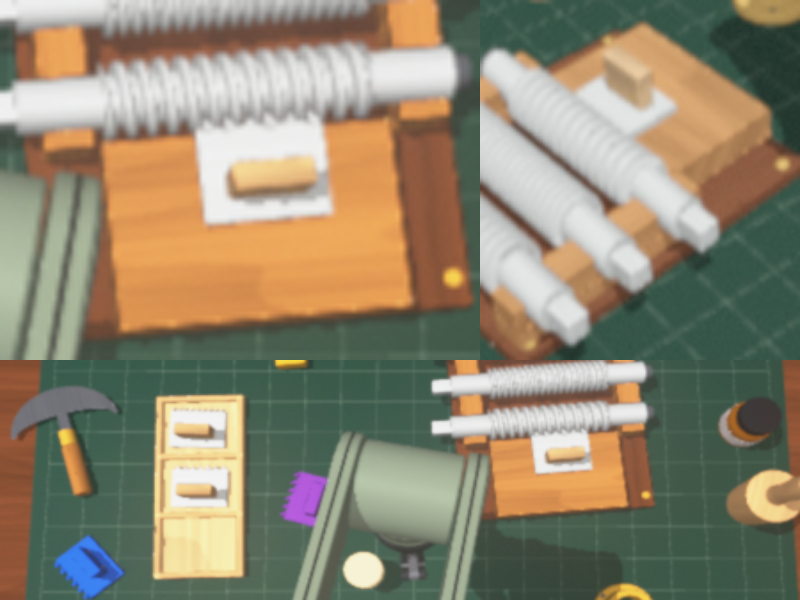

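The leaf lies flat on the ledge, meshed against the front thread, with its back edge at (205,222)–(332,212) in the view. The other two are still in their bays and the bystanders look unmoved. A quick numeric check follows.

```bash
python3 - <<'E'
from h import *
f=lambda u,v,z:onz("top",u/4+330-.4,v/4+165-.4,z)
a,b=f(205,222,.043),f(332,212,.043)
print("leaf x-ang",np.arctan2(*(b-a)[[1,0]])+np.pi/2,"len",np.linalg.norm(a-b))
p,q=f(119,331,.037),f(413,302,.037);print("ledge edge ang",np.arctan2(*(q-p)[[1,0]])+np.pi/2)
for A in(.07,.08):
    ex=np.array([np.cos(A),np.sin(A)]);ey=np.array([-ex[1],ex[0]]);d=(a+b)[:2]/2-(np.array([.5306,-.187])+.0775*ex)
    print("origin in bed",d@ex+.054,d@ey)
print(state()["force"].round(1))
E
```

```text
leaf x-ang 0.07763678591829715 len 0.07231554433483185
ledge edge ang 0.09651546428547886
origin in bed -0.021170642788875142 -0.005219123886431992
origin in bed -0.02122294962477978 -0.005242156116299302
[ 0.9 -0.1  0.3]
```

```bash
python3 -c "
from station import *
print(finish_job())"
```

```text
the job is handed in; nothing more can be done
None
```

The front spindle's pitch is 12 mm; the job is handed in with the 12 mm leaf (from the bay nearest the robot) fully home on the ledge, about 5 mm from mid thread and square to within about 0.02 rad, with at most about 8 N read at the wrist while meshing; the camera images had picked out this leaf, so it was the only one I tried and the other two never left their bays.

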